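Change the copier over to its other feed on the interlocked switch box

ROBOT

A 7-joint arm with a two-finger parallel gripper is mounted at the origin on a cart in front of the work surface, level with it; the furniture and walls round the work are solid. World frame = base frame: x ahead of the robot, y to its left, z up, the work surface at z = 0. Lengths are in m, angles in rad, forces in N, time in s.
With the tool pointing down it reaches from about 0.425 to 0.875 m from the base axis. Payload 4.7 kg.
Tool frame: the origin (TCP) lies midway between the tips of the shut fingers; the grasp point (between the pads) lies 19 mm behind it; y points along the fingers, z is the direction in which the jaws open and shut, and the axes are right-handed (so a half turn about y gives the same grasp; the last joint's range is limited). The gripper opens to 87 mm and grips with 3 to 60 N. Pads are 19 mm wide; open, the fingers measure 117 mm over their backs; the gripper's body (75 mm by 190 mm) begins 51 mm behind the grasp point.
Start: joints at [1.213, 0.321, -0.07, 1.45, 0.023, 1.371, -0.057], TCP at [0.236, -0.606, 0.223] pointing down, gripper open.
Joint ranges: [-2.86, 2.86], [-0.3, 2.09], [-1.38, 1.24], [0.06, 2.45], [-1.56, 4.7], [0.09, 2.05], [-2.69, 2.69]. Speed limits (rad/s): [2.57, 2.57, 3.14, 3.14, 3.14, 3.14, 3.14].

INTERFACE

Orientations are given as a rotation vector (axis times angle).
In Python, from bench import ctrl gives the robot as it stands.
- The arm moves only by the tool play_rows, never from a script. Its arguments are lists of equal length, an entry for each row: "translation": the shift along the tool's x, y, z in mm, a list of three; "turn": the turn, a rotation vector about the tool's x, y, z in rad, a list of three; "fingers": the opening, from -1 (shut) to 1 (fully open), so that 0 is half open. In form: {"translation": [[dx, dy, dz], ...], "turn": [[wx, wy, wz], ...], "fingers": [fingers, ...]}. A call has exactly 10 rows; each row shifts and turns the commanded pose from where the row before left it, along the tool's axes as they then stand; what a row does not reach is not made up. A row lasts 1/12 s, in which the tool goes at most 41.7 mm and 7.16 degrees, less where a joint would pass 70% of its speed; a pose out of reach is approached as far as the arm can. A call with a gripper value outside its range is refused whole. The fingers move at their own pace and stop on an object; "grip_force" is the grip in N (left out, the last holds). Time passes only in rows, so rows that do not move let the fingers close, or fill a call up. It gives the time, the measured TCP pose, the force and the opening at its end, in the units of the state.
- ctrl.get_state(): the state, without advancing time (a new reading comes with each control period).
- ctrl.get_image(name): name is "side" or "top"; returns the picture (400x640x3 uint8, blue, green, red); there is no depth.
- ctrl.camera_info(name): a dict with "camera_matrix" (3x3 intrinsics, pixels), "k1" (the pictures are not rectified: a ray, as slopes to the right and down, at radius r is drawn at 1 + k1 r^2 times it, then the intrinsics apply), "R" (3x3) and "t" (3): a world point X has camera coordinates R X + t. Camera axes: x right, y down, z forward; pixel columns grow to the right and rows downward; lengths in m; the calibration is good to about 2 mm. A picture is of the moment at which its call begins. camera_info takes no time and is no camera call.
- ctrl.close_job(): hands the job in, once; it reports no verdict.
The state is a dict: "time": time; "joint_positions": joint angles; "qd": joint speeds; "joint_torque": joint torques, N m; "position": TCP position; "tool_rot": TCP orientation; "ft_force": force on the tool from outside, world axes, zero at the start; "torque": the same for the moment, N m; "grip_width": opening from 0.0 (shut) to 1.0 (fully open).
Only numpy, scipy, OpenCV 4.12 (cv2) and the standard library are available. Lean on these libraries where they do the work, as an engineer would, in place of code of your own. Each camera call takes 0.05 s, during which the arm holds its last target.

TASK

Change the copier over to its other supply feed on the grey two-lever switch box: throw the lever that is on (leaning to your left) fully off, to the right, then throw the other lever fully on, to the left. An interlock inside the box blocks each lever while the other one is on, so the order matters.

Things in the scene. Friction and masses are not known exactly. Their poses are not given: they have to be found in the camera images.
- switch_box: Grey steel box fixed to the worktop, 140 (its x) x 180 (y) x 75 mm high (bezels to 79). Origin: centre of its underside; its x points to the robot's left (world +y, within 15 degrees), y to the robot, z up. Two alike levers stand in its top at y = +32 and -32 mm, in either order. An eraser 12 mm high lies on top between them; a mug 91 mm high stands 160 mm to the right, a note pad 140 mm left.
- on_lever_grip (a point): Centre of the black round grip (22 mm thick, from 24 mm below to 20 mm above it) of the lever that is on at the start. Hinge parallel to box y at box x = 0, z = 55 mm; grip centre 80 mm from it. Stops: off at box x = -31 (leaning right), on at +31 mm (left), both at z = 129 mm; 135 upright. Stays where left (friction, about 3 N at grip). Push it with shut fingertips above the box top.
- off_lever_grip (a point): Centre of the same grip of the other lever, off at the start (leaning right); same build, stops and friction. While the first lever is on, the interlock stops this one after some millimetres; once the first is fully off it moves freely to its on stop. The wall cabinet overhangs the worktop's far part: keep the hand low there and come in from the robot's side.

How it is judged:
On the way:
1. the lever that was on is fully off (right), and the other is still off (x of each of on_lever_grip, off_lever_grip in the frame of switch_box below -0.02 m), for 0.2 s.
At the end, for the whole second after the job is handed in: The lever that was on at the start leans right at its off stop and the other leans left at its on stop, each grip centre within 11 mm (along the box's x) of its stop (x of on_lever_grip in the frame of switch_box below -0.02 m and x of off_lever_grip in the frame of switch_box above 0.02 m); the robot touches nothing.
It also fails if it takes over 45 s, if anything falls off the work surface, if the arm or the gripper's body presses on something with over 40 N, if the wrist force passes 120 N, or if a joint passes its speed limit or range.

## Working session

There is one attempt and no reset: what is moved stays moved. The work goes in short steps, Python scripts to look and compute and a tool call to move; the robot and the scene stay as the last step left them, time stands still between calls to the robot, and variables do not carry over. Pictures are saved under pics/ and viewed, and the job is handed in when it is done.

Besides the shell and the picture viewer there is one more tool, called after ">>>" by a JSON object that holds its "op" and its "data", one argument or row to a line. play_rows: Moves the arm, as the interface text tells. Its arguments: {"type":"object","properties":{"translation":{"type":"array"},"turn":{"type":"array"},"fingers":{"type":"array"},"grip_force":{"type":"number"}},"required":["translation","turn","fingers"]}

```bash
mkdir -p pics
python3 - <<'E'
from bench import ctrl
import cv2,numpy as np
for n in("side","top"):
    cv2.imwrite(f"pics/{n}0.png",ctrl.get_image(n)); i=ctrl.camera_info(n); print(n,i, -np.array(i["R"]).T@np.array(i["t"]))
s=ctrl.get_state();print(s)
E
```

```text
side {'camera_matrix': array([[416.12087354,   0.        , 322.4915966 ],
       [  0.        , 416.12087354, 198.45881043],
       [  0.        ,   0.        ,   1.        ]]), 'k1': -0.10716472210436297, 'R': array([[ 0.99444671,  0.10284497,  0.0223305 ],
       [ 0.07410254, -0.53359832, -0.8424854 ],
       [-0.07472986,  0.83946158, -0.53825617]]), 't': array([-0.48009817,  0.05694689,  0.92282966])} [ 0.54217507 -0.6949176   0.55541652]
top {'camera_matrix': array([[385.67105087,   0.        , 317.30875717],
       [  0.        , 385.67105087, 195.08991642],
       [  0.        ,   0.        ,   1.        ]]), 'k1': -0.0796076893091547, 'R': array([[ 0.0261886 , -0.99872008,  0.04327073],
       [-0.9865653 , -0.03280381, -0.16004007],
       [ 0.16125468, -0.03849818, -0.98616166]]), 't': array([-0.0146642 ,  0.50599791,  0.87985924])} [0.35770259 0.0358262  0.94929792]
{'time': 0.1, 'joint_positions': array([ 1.21311303,  0.32178105, -0.07010019,  1.45157019,  0.02263294,
        1.37078925, -0.05688353]), 'qd': array([-0.00059388, -0.00318109,  0.00109199, -0.00439705,  0.000658  ,
        0.00035049, -0.00021146]), 'joint_torque': array([-1.56561523e-04, -4.92568409e+01, -4.05836692e-01, -3.13402104e+01,
       -6.42074109e-02,  3.95350065e-02,  7.41622716e-05]), 'position': array([ 0.23590104, -0.60514435,  0.22154148]), 'tool_rot': array([-0.38012149,  2.02021069, -2.01671083]), 'ft_force': array([ 0.60914991, -0.0378413 ,  0.02224721]), 'torque': array([-0.03176724, -0.02151727,  0.02526932]), 'grip_width': 1.000554308734573}
```

View pics/side0.png

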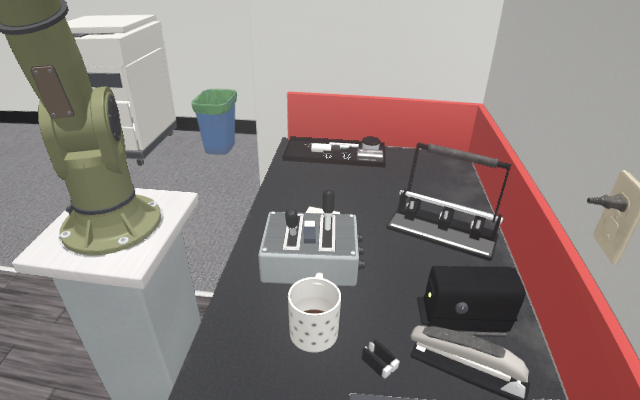

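View pics/top0.png

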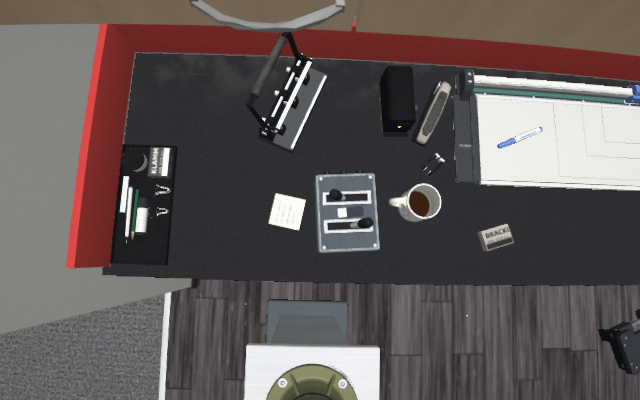

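The far lever (grip near top px (336,196)) leans left, so it is on. The near one (grip near (366,223)) leans right, so it is off. Next I'll measure the box from its top face and the grips.

```bash
cat > h.py <<'E'
from bench import ctrl
import cv2,numpy as np
def ray(n,uv):
    i=ctrl.camera_info(n);K=i["camera_matrix"]
    d=cv2.undistortPoints(np.array([[uv]],float),K,np.array([i["k1"],0,0,0,0.])) # approx (same model)
    R=np.array(i["R"]);C=-R.T@i["t"];v=R.T@np.array([*d[0,0],1]);return C,v
def onz(n,uv,z):
    C,v=ray(n,uv);return C+v*(z-C[2])/v[2]
def tri(a,b):
    C1,v1=ray("side",a);C2,v2=ray("top",b)
    A=np.stack([v1,-v2],1);s=np.linalg.lstsq(A,C2-C1,rcond=None)[0]
    p,q=C1+s[0]*v1,C2+s[1]*v2;return (p+q)/2,np.linalg.norm(p-q)
E
python3 - <<'E'
from h import *
im=cv2.imread("pics/top0.png");c=cv2.resize(im[160:265,300:400],None,fx=5.5,fy=5.5,interpolation=cv2.INTER_CUBIC);cv2.imwrite("pics/topc.png",c)
im=cv2.imread("pics/side0.png");c=cv2.resize(im[180:295,250:375],None,fx=5,fy=5,interpolation=cv2.INTER_CUBIC);cv2.imwrite("pics/sidec.png",c)
E
```

```text
(no output)
```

View pics/topc.png

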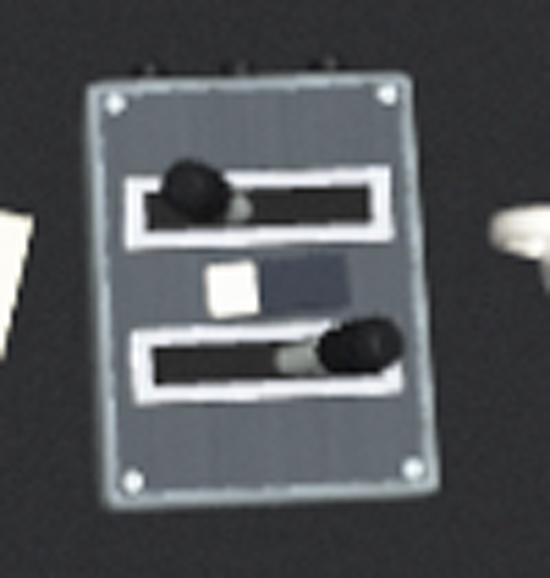

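View pics/sidec.png

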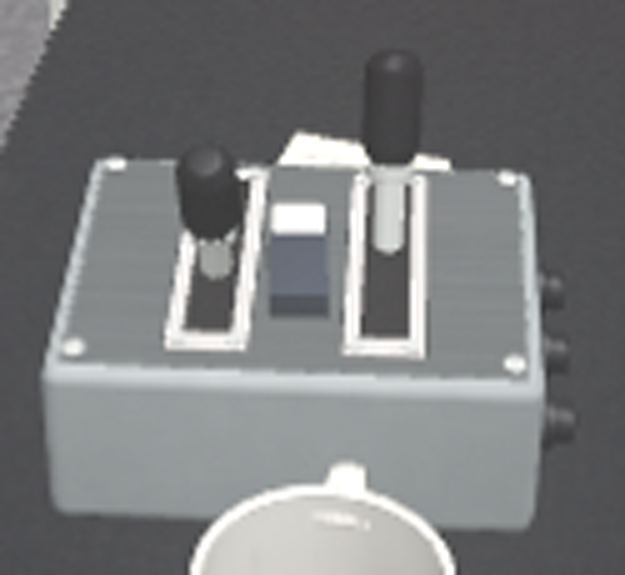

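Run:
```python
from h import *
T=lambda p:(p[0]/5.5+300-.4,p[1]/5.5+160-.4)
S=lambda p:(p[0]/5+250-.4,p[1]/5+180-.4)
cs=[onz("top",T(p),.075) for p in[(88,85),(410,75),(437,490),(105,507)]]
c=np.mean(cs,0);print(np.round(cs,4),c)
sc=[onz("side",S(p),.075) for p in[(525,175),(535,375),(50,370),(100,160)]]
print(np.round(sc,4),np.mean(sc,0))
bz=[onz("top",T(p),.079) for p in[(125,179),(389,166),(393,240),(127,249)]]+[onz("top",T(p),.079) for p in[(131,333),(402,316),(403,389),(135,404)]]
print(np.round(bz,4))
yv=(cs[2]+cs[3]-cs[0]-cs[1]);yv/=np.linalg.norm(yv);xv=cs[0]+cs[3]-cs[1]-cs[2];xv/=np.linalg.norm(xv)
print(np.degrees(np.arctan2(-xv[0],xv[1])),np.degrees(np.arctan2(-yv[1],-yv[0])))
for n,t,s in(("on",(196,190),(393,107)),("off",(362,346),(208,192))):
    g,e=tri(S(s),T(t));d=g-c;print(n,g,e,d@xv,d@yv)
from scipy.spatial.transform import Rotation as R
s=ctrl.get_state();print(R.from_rotvec(s["tool_rot"]).as_matrix().round(3))
```

```text
[[ 0.5476  0.0069  0.075 ]
 [ 0.5569 -0.13    0.075 ]
 [ 0.382  -0.1419  0.075 ]
 [ 0.3716 -0.0048  0.075 ]] [ 0.46452425 -0.06744393  0.075     ]
[[ 0.5463  0.0028  0.075 ]
 [ 0.5548 -0.1219  0.075 ]
 [ 0.3836 -0.1417  0.075 ]
 [ 0.3738 -0.01    0.075 ]] [ 0.46461183 -0.06770256  0.075     ]
[[ 0.5072 -0.0095  0.079 ]
 [ 0.5165 -0.1204  0.079 ]
 [ 0.4852 -0.1222  0.079 ]
 [ 0.4778 -0.011   0.079 ]
 [ 0.443  -0.0135  0.079 ]
 [ 0.4534 -0.1261  0.079 ]
 [ 0.4231 -0.1267  0.079 ]
 [ 0.4138 -0.0159  0.079 ]]
4.112373725638912 3.8408012513437613
on [ 0.49490511 -0.03511169  0.12773799] 0.0010003308066021152 0.03007030001884438 -0.0324783791361071
off [ 0.43515705 -0.10121576  0.12897648] 0.0010007303325078847 -0.031578874370973974 0.03156343484555734
[[-0.932 -0.001  0.363]
 [-0.363  0.002 -0.932]
 [ 0.    -1.    -0.002]]
```

>>> {"op": "play_rows", "data": {
  "translation": [
    [0, 0, 0],
    [0, 0, 0],
    [0, 0, 0],
    [-20, 0, -35],
    [-20, 0, -35],
    [-20, 0, -35],
    [-20, 0, -35],
    [-20, 0, -35],
    [-20, 0, -35],
    [0, 0, 0]
  ],
  "turn": [
    [0, 0.1, 0],
    [0, 0.1, 0],
    [0, 0.1, 0],
    [0, 0, 0],
    [0, 0, 0],
    [0, 0, 0],
    [0, 0, 0],
    [0, 0, 0],
    [0, 0, 0],
    [0, 0, 0]
  ],
  "fingers": [-1, -1, -1, -1, -1, -1, -1, -1, -1, -1],
  "grip_force": 30
}}

```text
time: 0.93
position: [0.346, -0.3791, 0.2226]
tool_rot: [-0.089, 2.182, -2.174]
ft_force: [1.4, -0.1, -0.3]
grip_width: 0.326
```

```bash
cat >> h.py <<'E'
from scipy.spatial.transform import Rotation as Rot
def bp():
    s=ctrl.get_state();M=Rot.from_rotvec(s["tool_rot"]).as_matrix();a=np.radians(4.0)
    X=np.array([-np.sin(a),np.cos(a),0]);Y=np.array([-np.cos(a),-np.sin(a),0])
    d=s["position"]-np.array([.4646,-.0675,0])
    print("t",s["time"],"box mm",np.round([d@X*1e3,d@Y*1e3,d[2]*1e3],1),"F",s["ft_force"].round(1),"w",s["grip_width"].round(3))
    print("tool z,x,y in box",np.round([[M[:,k]@X,M[:,k]@Y,M[2,k]] for k in(2,0,1)],3).tolist())
E
python3 -c "from h import *;bp()"
```

```text
Traceback (most recent call last):
  File "h.py", line 18, in bp
    print("t",s["time"],"box mm",np.round([d@X*1e3,d@Y*1e3,d[2]*1e3],1),"F",s["ft_force"].round(1),"w",s["grip_width"].round(3))
                                                                                                       ^^^^^^^^^^^^^^^^^^^^^
AttributeError: 'float' object has no attribute 'round'
```

```bash
sed -i 's/s\["grip_width"\].round(3)/s["grip_width"]/' h.py
python3 -c "from h import *;bp()"
```

```text
t 0.9333 box mm [-302.5  140.1  222.6] F [ 1.4 -0.1 -0.3] w 0.32597074211002125
tool z,x,y in box [[-1.0, -0.014, -0.004], [-0.014, 1.0, -0.002], [0.004, -0.002, -1.0]]
```

>>> {"op": "play_rows", "data": {
  "translation": [
    [-19, 0, -37],
    [-19, 0, -37],
    [-19, 0, -37],
    [-19, 0, -37],
    [-19, 0, -37],
    [-8, 0, -38],
    [-8, 0, -38],
    [-8, 0, -38],
    [-8, 0, -38],
    [0, 0, -38]
  ],
  "turn": [
    [0, 0, 0],
    [0, 0, 0],
    [0, 0, 0],
    [0, 0, 0],
    [0, 0, 0],
    [0, 0, 0],
    [0, 0, 0],
    [0, 0, 0],
    [0, 0, 0],
    [0, 0, 0]
  ],
  "fingers": [-1, -1, -1, -1, -1, -1, -1, -1, -1, -1]
}}

```text
time: 1.77
position: [0.441, -0.0024, 0.2224]
tool_rot: [-0.078, 2.185, -2.184]
ft_force: [1.1, 0.4, 0.5]
grip_width: 0.003
```

```bash
python3 -c "from h import *;bp()"
```

```text
t 1.7667 box mm [ 66.6  19.  222.4] F [1.1 0.4 0.5] w 0.0029007914691887996
tool z,x,y in box [[-1.0, -0.002, -0.0], [-0.002, 1.0, -0.001], [0.0, -0.001, -1.0]]
```

>>> {"op": "play_rows", "data": {
  "translation": [
    [0, 0, -8],
    [0, 27, 0],
    [0, 27, 0],
    [0, 27, 0],
    [0, 27, 0],
    [-17, 0, 0],
    [-17, 0, 0],
    [-17, 0, 0],
    [0, 0, 0],
    [0, 0, 0]
  ],
  "turn": [
    [0, 0, 0],
    [0, 0, 0],
    [0, 0, 0],
    [0, 0, 0],
    [0, 0, 0],
    [0, 0, 0],
    [0, 0, 0],
    [0, 0, 0],
    [0, 0, 0],
    [0, 0, 0]
  ],
  "fingers": [-1, -1, -1, -1, -1, -1, -1, -1, -1, -1]
}}

```text
time: 2.6
position: [0.4906, 0.0072, 0.114]
tool_rot: [-0.08, 2.187, -2.184]
ft_force: [-0.6, -0.3, -0.1]
grip_width: 0.002
```

```bash
python3 -c "
from h import *;bp();cv2.imwrite('pics/top1.png',ctrl.get_image('top'));cv2.imwrite('pics/side1.png',ctrl.get_image('side'))"
```

```text
t 2.6 box mm [ 72.7 -31.1 114. ] F [-0.6 -0.3 -0.1] w 0.0024873618570336823
tool z,x,y in box [[-1.0, -0.002, -0.001], [-0.002, 1.0, 0.001], [0.001, 0.001, -1.0]]
```

View pics/side1.png

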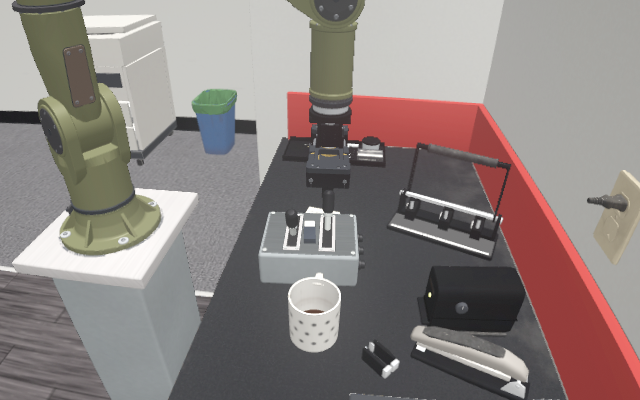

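The shut fingers are behind the on lever (px (329,205)) and lined up with it. Pushing right now.

>>> {"op": "play_rows", "data": {
  "translation": [
    [0, 0, 9],
    [0, 0, 9],
    [0, 0, 9],
    [0, 0, 9],
    [0, 0, 9],
    [0, 0, 9],
    [0, 0, 8],
    [0, 0, 4],
    [0, 0, 0],
    [0, 0, 0]
  ],
  "turn": [
    [0, 0, 0],
    [0, 0, 0],
    [0, 0, 0],
    [0, 0, 0],
    [0, 0, 0],
    [0, 0, 0],
    [0, 0, 0],
    [0, 0, 0],
    [0, 0, 0],
    [0, 0, 0]
  ],
  "fingers": [-1, -1, -1, -1, -1, -1, -1, -1, -1, -1]
}}

```text
time: 3.53
position: [0.4948, -0.0597, 0.114]
tool_rot: [-0.079, 2.185, -2.187]
ft_force: [-0.4, -0.0, 0.7]
grip_width: 0.007
```

```bash
python3 -c "
from h import *;bp();cv2.imwrite('pics/side2.png',ctrl.get_image('side'))"
```

```text
t 3.5333 box mm [  5.7 -30.7 114. ] F [-0.4 -0.   0.7] w 0.007207278368759563
tool z,x,y in box [[-1.0, -0.001, 0.001], [-0.001, 1.0, 0.002], [-0.001, 0.002, -1.0]]
```

View pics/side2.png

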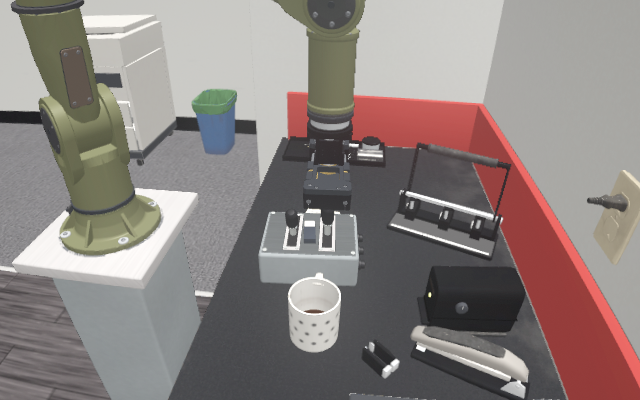

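The lever is thrown right, with its grip at (327,218), but I haven't felt the stop yet. Pushing a little further.

>>> {"op": "play_rows", "data": {
  "translation": [
    [0, 0, 2],
    [0, 0, 2],
    [0, 0, 2],
    [0, 0, 0],
    [0, 0, 0],
    [0, 0, 0],
    [0, 0, 0],
    [0, 0, 0],
    [0, 0, 0],
    [0, 0, 0]
  ],
  "turn": [
    [0, 0, 0],
    [0, 0, 0],
    [0, 0, 0],
    [0, 0, 0],
    [0, 0, 0],
    [0, 0, 0],
    [0, 0, 0],
    [0, 0, 0],
    [0, 0, 0],
    [0, 0, 0]
  ],
  "fingers": [-1, -1, -1, -1, -1, -1, -1, -1, -1, -1]
}}

```text
time: 4.42
position: [0.4957, -0.0645, 0.1144]
tool_rot: [-0.079, 2.185, -2.185]
ft_force: [-0.9, 3.4, -2.0]
grip_width: 0.004
```

```bash
python3 -c "
from h import *;bp()"
```

```text
t 4.4167 box mm [  0.8 -31.3 114.4] F [-0.9  3.4 -2. ] w 0.003839906331456273
tool z,x,y in box [[-1.0, -0.002, -0.0], [-0.002, 1.0, 0.001], [0.0, 0.001, -1.0]]
```

>>> {"op": "play_rows", "data": {
  "translation": [
    [0, 0, 2],
    [0, 0, 2],
    [0, 0, 0],
    [0, 0, 0],
    [0, 0, 0],
    [0, 0, 0],
    [0, 0, 0],
    [0, 0, 0],
    [0, 0, 0],
    [0, 0, 0]
  ],
  "turn": [
    [0, 0, 0],
    [0, 0, 0],
    [0, 0, 0],
    [0, 0, 0],
    [0, 0, 0],
    [0, 0, 0],
    [0, 0, 0],
    [0, 0, 0],
    [0, 0, 0],
    [0, 0, 0]
  ],
  "fingers": [-1, -1, -1, -1, -1, -1, -1, -1, -1, -1]
}}

```text
time: 5.25
position: [0.4966, -0.069, 0.1148]
tool_rot: [-0.078, 2.184, -2.185]
ft_force: [0.1, 1.5, 0.1]
grip_width: 0.008
```

```bash
python3 -c "
from h import *;bp()"
```

```text
t 5.25 box mm [ -3.7 -31.8 114.8] F [0.1 1.5 0.1] w 0.00754780854382981
tool z,x,y in box [[-1.0, -0.002, 0.001], [-0.002, 1.0, -0.001], [-0.001, -0.001, -1.0]]
```

>>> {"op": "play_rows", "data": {
  "translation": [
    [0, 0, 2],
    [0, 0, 2],
    [0, 0, 0],
    [0, 0, 0],
    [0, 0, 0],
    [0, 0, 0],
    [0, 0, 0],
    [0, 0, 0],
    [0, 0, 0],
    [0, 0, 0]
  ],
  "turn": [
    [0, 0, 0],
    [0, 0, 0],
    [0, 0, 0],
    [0, 0, 0],
    [0, 0, 0],
    [0, 0, 0],
    [0, 0, 0],
    [0, 0, 0],
    [0, 0, 0],
    [0, 0, 0]
  ],
  "fingers": [-1, -1, -1, -1, -1, -1, -1, -1, -1, -1]
}}

```text
time: 6.08
position: [0.4966, -0.071, 0.1144]
tool_rot: [-0.08, 2.187, -2.182]
ft_force: [-0.2, 4.7, -0.3]
grip_width: 0.005
```

```bash
python3 -c "
from h import *;bp()
im=ctrl.get_image('side');cv2.imwrite('pics/side3.png',cv2.resize(im[180:295,250:375],None,fx=5,fy=5,interpolation=cv2.INTER_CUBIC))"
```

```text
t 6.0833 box mm [ -5.7 -31.7 114.4] F [-0.2  4.7 -0.3] w 0.005024122613906785
tool z,x,y in box [[-1.0, -0.003, -0.002], [-0.003, 1.0, 0.0], [0.002, 0.0, -1.0]]
```

View pics/side3.png

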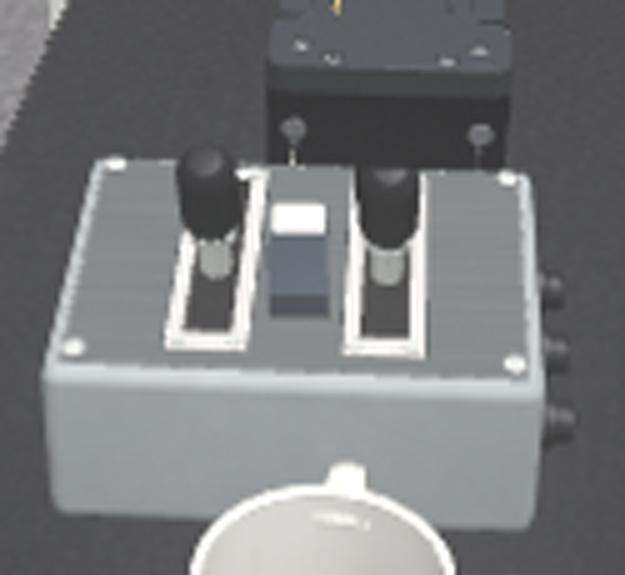

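Both levers now lean the same way, with stems ending at crop y ≈280. One more push to confirm the stop.

>>> {"op": "play_rows", "data": {
  "translation": [
    [0, 0, 2],
    [0, 0, 2],
    [0, 0, 0],
    [0, 0, 0],
    [0, 0, 0],
    [0, 0, 0],
    [0, 0, 0],
    [0, 0, 0],
    [0, 0, 0],
    [0, 0, 0]
  ],
  "turn": [
    [0, 0, 0],
    [0, 0, 0],
    [0, 0, 0],
    [0, 0, 0],
    [0, 0, 0],
    [0, 0, 0],
    [0, 0, 0],
    [0, 0, 0],
    [0, 0, 0],
    [0, 0, 0]
  ],
  "fingers": [-1, -1, -1, -1, -1, -1, -1, -1, -1, -1]
}}

```text
time: 6.97
position: [0.4966, -0.0714, 0.1144]
tool_rot: [-0.083, 2.191, -2.177]
ft_force: [-1.1, 11.3, 1.0]
grip_width: 0.008
```

```bash
python3 -c "
from h import *;bp()"
```

```text
t 6.9667 box mm [ -6.1 -31.7 114.4] F [-1.1 11.3  1. ] w 0.00836122046710244
tool z,x,y in box [[-1.0, -0.005, -0.006], [-0.005, 1.0, 0.001], [0.006, 0.001, -1.0]]
```

The stop is confirmed at 11 N with no further motion. Now back off, rise, and cross to the right of the near lever.

>>> {"op": "play_rows", "data": {
  "translation": [
    [0, 0, -12],
    [0, 0, -18],
    [0, -30, 0],
    [0, -30, 0],
    [0, -30, 0],
    [16, 0, 20],
    [16, 0, 25],
    [16, 0, 25],
    [16, 0, 25],
    [0, 0, 10]
  ],
  "turn": [
    [0, 0, 0],
    [0, 0, 0],
    [0, 0, 0],
    [0, 0, 0],
    [0, 0, 0],
    [0, 0, 0],
    [0, 0, 0],
    [0, 0, 0],
    [0, 0, 0],
    [0, 0, 0]
  ],
  "fingers": [-1, -1, -1, -1, -1, -1, -1, -1, -1, -1]
}}

```text
time: 7.8
position: [0.4356, -0.1614, 0.205]
tool_rot: [-0.072, 2.184, -2.194]
ft_force: [0.4, -0.4, 0.5]
grip_width: 0.01
```

```bash
python3 -c "
from h import *;bp()
im=ctrl.get_image('side');cv2.imwrite('pics/side4.png',cv2.resize(im[180:295,250:375],None,fx=5,fy=5,interpolation=cv2.INTER_CUBIC))
im=ctrl.get_image('top');cv2.imwrite('pics/top4.png',im)"
```

```text
t 7.8 box mm [-91.6  35.5 205. ] F [ 0.4 -0.4  0.5] w 0.010211793756735671
tool z,x,y in box [[-1.0, 0.005, 0.004], [0.005, 1.0, 0.001], [-0.004, 0.001, -1.0]]
```

View pics/side4.png

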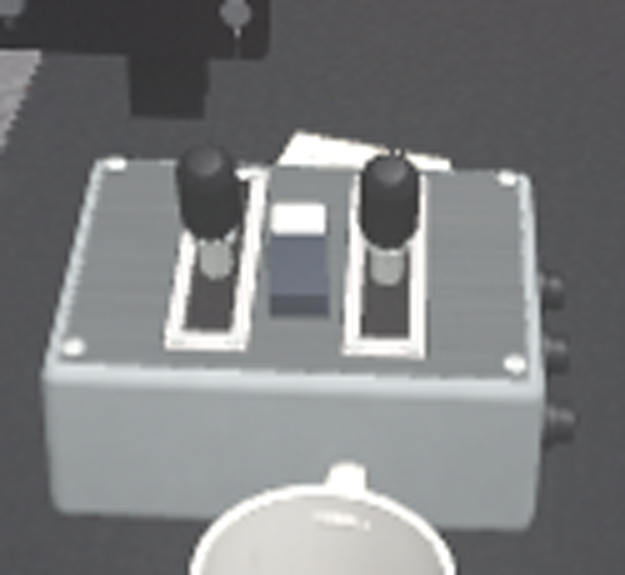

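Both levers are off and equal (grips at crop (210,190) and (390,200)). Descending to the right of the near lever, then pushing left.

>>> {"op": "play_rows", "data": {
  "translation": [
    [-2, 0, -8],
    [0, 30, 0],
    [0, 30, 0],
    [0, 30, 0],
    [0, 0, -10],
    [0, 0, -10],
    [0, 0, -9],
    [0, 0, -9],
    [0, 0, -9],
    [0, 0, 0]
  ],
  "turn": [
    [0, 0, 0],
    [0, 0, 0],
    [0, 0, 0],
    [0, 0, 0],
    [0, 0, 0],
    [0, 0, 0],
    [0, 0, 0],
    [0, 0, 0],
    [0, 0, 0],
    [0, 0, 0]
  ],
  "fingers": [-1, -1, -1, -1, -1, -1, -1, -1, -1, -1]
}}

```text
time: 8.73
position: [0.4388, -0.099, 0.1174]
tool_rot: [-0.076, 2.178, -2.183]
ft_force: [0.3, -0.4, 1.2]
grip_width: 0.007
```

```bash
python3 -c "
from h import *;bp()"
```

```text
t 8.7333 box mm [-29.6  27.9 117.4] F [ 0.3 -0.4  1.2] w 0.0071811655870921325
tool z,x,y in box [[-1.0, -0.005, 0.003], [-0.005, 1.0, -0.005], [-0.002, -0.005, -1.0]]
```

>>> {"op": "play_rows", "data": {
  "translation": [
    [1, 0, -7],
    [1, 0, -7],
    [1, 0, -7],
    [0, 0, -6],
    [0, 0, -5],
    [0, 0, -3],
    [0, 0, -2],
    [0, 0, 0],
    [0, 0, 0],
    [0, 0, 0]
  ],
  "turn": [
    [0, 0, 0],
    [0, 0, 0],
    [0, 0, 0],
    [0, 0, 0],
    [0, 0, 0],
    [0, 0, 0],
    [0, 0, 0],
    [0, 0, 0],
    [0, 0, 0],
    [0, 0, 0]
  ],
  "fingers": [-1, -1, -1, -1, -1, -1, -1, -1, -1, -1]
}}

```text
time: 9.57
position: [0.4301, -0.0638, 0.1141]
tool_rot: [-0.08, 2.187, -2.185]
ft_force: [0.9, -1.3, -0.3]
grip_width: 0.007
```

```bash
python3 -c "
from h import *;bp()
im=ctrl.get_image('side');cv2.imwrite('pics/side5.png',cv2.resize(im[180:295,250:375],None,fx=5,fy=5,interpolation=cv2.INTER_CUBIC))"
```

```text
t 9.5667 box mm [  6.1  34.2 114.1] F [ 0.9 -1.3 -0.3] w 0.006619122689768715
tool z,x,y in box [[-1.0, -0.002, -0.001], [-0.002, 1.0, 0.002], [0.001, 0.002, -1.0]]
```

View pics/side5.png

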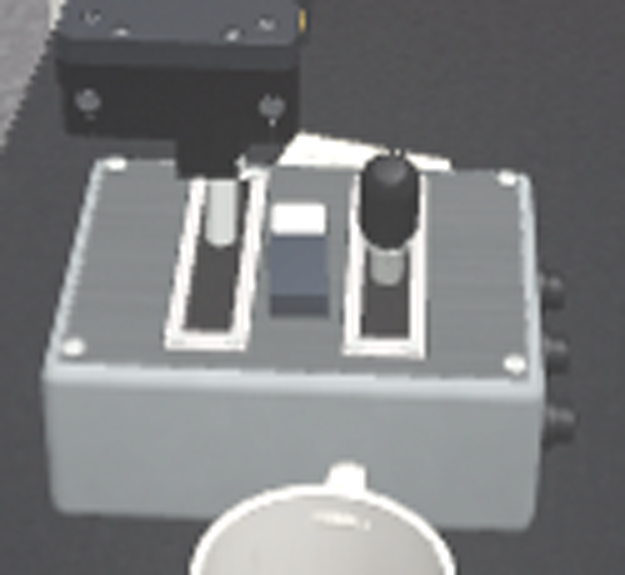

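The near lever has gone left, hidden behind the finger at crop (210,160). Pushing until I feel its stop.

>>> {"op": "play_rows", "data": {
  "translation": [
    [0, 0, -2],
    [0, 0, -2],
    [0, 0, 0],
    [0, 0, 0],
    [0, 0, 0],
    [0, 0, 0],
    [0, 0, 0],
    [0, 0, 0],
    [0, 0, 0],
    [0, 0, 0]
  ],
  "turn": [
    [0, 0, 0],
    [0, 0, 0],
    [0, 0, 0],
    [0, 0, 0],
    [0, 0, 0],
    [0, 0, 0],
    [0, 0, 0],
    [0, 0, 0],
    [0, 0, 0],
    [0, 0, 0]
  ],
  "fingers": [-1, -1, -1, -1, -1, -1, -1, -1, -1, -1]
}}

```text
time: 10.45
position: [0.43, -0.0632, 0.1143]
tool_rot: [-0.077, 2.182, -2.19]
ft_force: [1.3, -7.8, -2.7]
grip_width: 0.003
```

```bash
python3 -c "
from h import *;bp()"
```

```text
t 10.45 box mm [  6.7  34.2 114.3] F [ 1.3 -7.8 -2.7] w 0.0034254312356052025
tool z,x,y in box [[-1.0, -0.0, 0.004], [-0.0, 1.0, 0.001], [-0.004, 0.001, -1.0]]
```

At the stop (8 N, advance stalled). Backing off and rising clear.

>>> {"op": "play_rows", "data": {
  "translation": [
    [0, 0, 12],
    [0, 0, 18],
    [0, -30, 0],
    [0, -30, 0],
    [0, -30, 0],
    [0, 0, 35],
    [0, 0, 35],
    [0, 0, 35],
    [0, 0, 0],
    [0, 0, 0]
  ],
  "turn": [
    [0, 0, 0],
    [0, 0, 0],
    [0, 0, 0],
    [0, 0, 0],
    [0, 0, 0],
    [0, 0, 0],
    [0, 0, 0],
    [0, 0, 0],
    [0, 0, 0],
    [0, 0, 0]
  ],
  "fingers": [-1, -1, -1, -1, -1, -1, -1, -1, -1, -1]
}}

```text
time: 11.28
position: [0.4396, -0.1965, 0.2041]
tool_rot: [-0.075, 2.19, -2.185]
ft_force: [0.6, 0.3, 0.3]
grip_width: 0.003
```

```bash
python3 -c "
from h import *;bp()
im=ctrl.get_image('side');cv2.imwrite('pics/side6.png',im)
im=ctrl.get_image('top');cv2.imwrite('pics/top6.png',cv2.resize(im[160:265,300:400],None,fx=5.5,fy=5.5,interpolation=cv2.INTER_CUBIC))"
```

```text
t 11.2833 box mm [-126.9   33.9  204.1] F [0.6 0.3 0.3] w 0.0034041692600073445
tool z,x,y in box [[-1.0, 0.002, -0.002], [0.002, 1.0, 0.001], [0.002, 0.001, -1.0]]
```

View pics/side6.png

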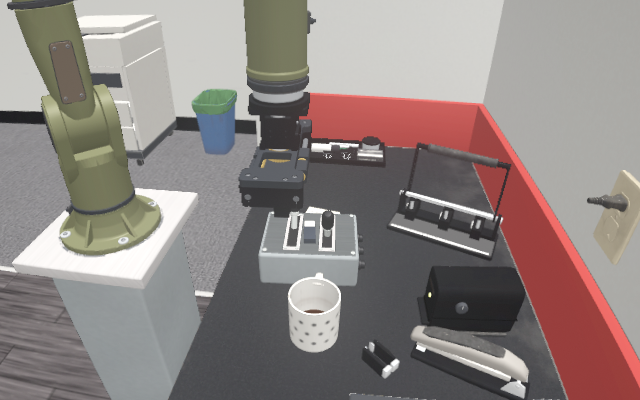

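View pics/top6.png

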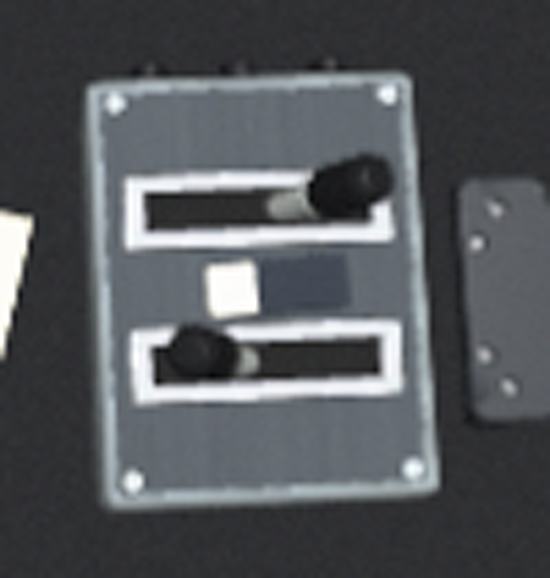

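Run:
```python
from h import *
a=np.radians(4);X=np.array([-np.sin(a),np.cos(a),0])
for p in((350,183),(203,352)):
    print((onz("top",(p[0]/5.5+299.6,p[1]/5.5+159.6),.129)-[.4646,-.0675,0])@X)
ctrl.close_job()
```

```text
-0.03079590745208748
0.030873522967966
the job is handed in; nothing more can be done
```

The copier is switched over to its other feed, and I handed the job in at about 11.4 s of the 45 s allowed.

- **First lever:** I pushed the far lever, which was on, to the right with shut fingertips until it stopped. The force rose to 11 N with no further movement. A picture with the hand clear then showed both levers off.
- **Second lever:** I pushed the near lever to the left until it stopped, at about 8 N. Then I backed off and lifted clear.
- **Last checks:** The final top picture puts the grips at box x of about -30.8 mm (far) and +30.9 mm (near), against stops of ±31 mm. In the final pictures the eraser and mug had not moved and the hand was clear of everything, with about 0 N at the wrist.

No check failed or disagreed. The far lever needed about 8 mm more travel than I first worked out, because the fingertips are thinner than I assumed.

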